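# Move the sample row from the incubator to the rack, order kept

### The arm

A 7-joint arm with a two-finger parallel gripper is mounted at the origin on the work surface. World frame = base frame: x ahead of the robot, y to its left, z up, the work surface at z = 0. Lengths are in m, angles in rad, forces in N, time in s.
With the tool pointing down it reaches from about 0.35 to 0.9 m from the base axis. Payload 8.1 kg.
Tool frame: the origin (TCP) lies where the fingers leave the gripper's body, on its centre line; the fingertips stand 66 mm ahead of it and the grasp point (between the pads) lies 47 mm ahead of it (arm.tip_reach is the distance from the TCP to the fingertips, in m); z points along the fingers, y is the direction in which the jaws open and shut (so a half turn about z gives the same grasp; the last joint's range is limited). The gripper opens to 92 mm and grips with 3 to 60 N. Pads are 19 mm wide; open, the fingers measure 130 mm over their backs; the gripper's body (75 mm by 190 mm) begins 47 mm behind the grasp point.
Start: joints at [-1.395, 0.434, 0.025, 1.573, -0.012, 1.134, -0.075], TCP at [0.172, 0.601, 0.292] pointing down, gripper open.
Joint ranges: [-2.62, 2.62], [-0.44, 2.09], [-1.27, 1.32], [0.08, 2.57], [-1.32, 4.46], [0.12, 2], [-2.74, 2.74]. Speed limits (rad/s): [2.22, 2.22, 3.01, 3.01, 3.14, 3.14, 3.14].

### API

Orientations are given as a rotation vector (axis times angle).
In Python, from cell import arm gives the robot as it stands.
- The arm moves only by the tool carry_out, never from a script. Its argument "plan" is a list of rows, each a list of 5 numbers: the shift along the world's x, y, z in cm, then the turn about the world's z in rad, then the finger opening in cm, from 0 to 9.18. In form: [[tx, ty, tz, spin, fingers], ...]. A call has 1 to 20 rows; each row is the pose to reach, as a shift and turn from the pose measured when the call began; what a row does not reach only later rows make up. A row lasts 1/10 s, in which the tool goes at most 50 mm and 8.59 degrees, less where a joint would pass 70% of its speed; a pose out of reach is approached as far as the arm can. A call with a gripper value outside its range is refused whole. The fingers move at their own pace and stop on an object; "squeeze" is the grip in N (left out, the last holds). Time passes only in rows, so rows that repeat a pose let the fingers close. It gives the time, the measured TCP pose, the force and the opening at its end, in the units of the state.
- arm.observe(): the state, without advancing time (a new reading comes with each control period).
- arm.get_image(name): name is "scene" or "top" or "wrist"; returns (picture, depth): 480x640x3 uint8, red, green, blue; 480x640 float32, m along the optical axis (not along the pixel's ray), 0 where there is no reading.
- arm.get_calibration(name): a dict with "intrinsics" (3x3 intrinsics, pixels), "rvec" (rotation vector, rad) and "tvec" (3), from world to camera coordinates, as OpenCV has them; the wrist camera has in their place "tool_from_camera" (4x4, takes a point from camera to tool coordinates, whose origin is the TCP and whose axes are the flange's). Camera axes: x right, y down, z forward; pixel columns grow to the right and rows downward; lengths in m; the calibration is good to about 2 mm. A picture is of the moment at which its call begins: read the wrist's pose just before it. get_calibration takes no time and is no camera call.
- arm.sign_off(): hands the job in, once; it reports no verdict.
The state is a dict: "clock": time; "joints": joint angles; "dq": joint speeds; "joint_efforts": joint torques, N m; "position": TCP position; "ee_rot": TCP orientation; "force": force on the tool from outside, world axes, zero at the start; "ft_torque": the same for the moment, N m; "width": opening from 0.0 (shut) to 1.0 (fully open).
Only numpy, scipy, OpenCV 4.12 (cv2) and the standard library are available. Lean on these libraries where they do the work, as an engineer would, in place of code of your own. Each camera call takes 0.05 s, during which the arm holds its last target. There are 200 camera calls.

### The job

The four amber sample bottles have had their time in the dry-block incubator. Move them all into the empty blue wire rack beside it and keep their order: the leftmost bottle in the incubator, as seen from the robot, goes into the leftmost place of the rack, the next one into the next place, and so on to the right end. Keep the bottles upright, and set each down gently so that it stands on the floor of its place.

Things in the scene. Friction and masses are not known exactly. Their poses are not given: they have to be found in the camera images.
- jar_tall: amber glass jar with a black screw cap 31 mm across, 125 mm tall overall. Origin: centre of its underside, z up. Hard glass, 38 mm in diameter (radius 19) and straight-sided from the foot to 103 mm. About 0.12 kg (0.08 to 0.17). At the start it stands upright in an incubator block, its foot 47 mm above the bench.
- jar_short: the shortest: amber glass jar with a black screw cap as wide as the jar, 92 mm tall overall. Origin: centre of its underside, z up. Hard glass, 38 mm in diameter (radius 19) and straight-sided from the foot to 72 mm; the 38 mm cap goes straight on up from there to the top. About 0.12 kg (0.08 to 0.17). At the start it stands upright in an incubator block, its foot 47 mm above the bench.
- bottle_neck: amber glass bottle with a sloping shoulder, narrow neck and small black cap 22 mm across, 116 mm tall overall. Origin: centre of its underside, z up. Hard glass, 38 mm in diameter (radius 19) and straight-sided from the foot to 84 mm. About 0.12 kg (0.08 to 0.17). At the start it stands upright in an incubator block, its foot 47 mm above the bench.
- bottle_bulb: amber glass dropper bottle with a black collar 25 mm across and a slim black rubber bulb 14 mm across on top, 120 mm tall overall. Origin: centre of its underside, z up. Hard glass, 38 mm in diameter (radius 19) and straight-sided from the foot to 84 mm. About 0.12 kg (0.08 to 0.17). At the start it stands upright in an incubator block, its foot 47 mm above the bench.
- incubator: white dry-block incubator, fixed, left or right of the rack; 290 (y) x 150 (x) x 82 mm high plus a control panel on its -x side out to x = -105 mm. Origin: centre of its underside on the bench. y runs along the row, +y to the robot's left, yaw within 0.3 rad. Four blocks side by side, centres at y = +93, +31, -31, -93 mm, x = 0, tops 3 mm proud of the housing.
- block_jar_tall: aluminium block of the incubator in which jar_tall stands at the start; one of four equal fixed blocks, 92 (x) x 60 (y) x 50 mm high, known by that bottle. Origin: centre of its underside, 35 mm above the bench; top 85 mm above the bench. Central round bore 42 mm wide, 38 mm deep, open above. Axes as the incubator's.
- block_jar_short: aluminium block of the incubator in which jar_short stands at the start; one of four equal fixed blocks, 92 (x) x 60 (y) x 50 mm high, known by that bottle. Origin: centre of its underside, 35 mm above the bench; top 85 mm above the bench. Central round bore 42 mm wide, 38 mm deep, open above. Axes as the incubator's.
- block_bottle_neck: aluminium block of the incubator in which bottle_neck stands at the start; one of four equal fixed blocks, 92 (x) x 60 (y) x 50 mm high, known by that bottle. Origin: centre of its underside, 35 mm above the bench; top 85 mm above the bench. Central round bore 42 mm wide, 38 mm deep, open above. Axes as the incubator's.
- block_bottle_bulb: aluminium block of the incubator in which bottle_bulb stands at the start; one of four equal fixed blocks, 92 (x) x 60 (y) x 50 mm high, known by that bottle. Origin: centre of its underside, 35 mm above the bench; top 85 mm above the bench. Central round bore 42 mm wide, 38 mm deep, open above. Axes as the incubator's.
- rack: empty rack of blue coated wire, fixed, 248 (y) x 62 (x) mm, one row of four square places. Origin: centre of its underside on the bench. y runs along the row, +y to the robot's left, yaw within 0.3 rad. Place centres y = +93, +31, -31, -93 mm, x = 0, each 57 x 57 mm clear. Floor for the bottles 6 mm, top wires 47 mm, carrying loops at the two ends (|y| 124 to 137) 63 mm above the bench.
Things that resemble listed ones, but are neither listed nor needed, are in the scene too. Leave any purple look-alike of the bottle_bulb alone.

How it is judged:
At the end, for the whole second after the job is handed in: Each bottle stands on the rack's floor (foot within 6 mm of its height), upright within 7 degrees and at rest, within 15 mm in x and in y of the centre of the place that has the same position in the row, counted from the left, as the incubator block from which it came (x of jar_tall in the frame of rack between -0.015 and 0.015 m and z of jar_tall in the frame of rack between 0 and 0.012 m and ((y of block_jar_tall in the frame of incubator between 0.078 and 0.108 m and y of jar_tall in the frame of rack between 0.078 and 0.108 m) or (y of block_jar_tall in the frame of incubator between 0.016 and 0.046 m and y of jar_tall in the frame of rack between 0.016 and 0.046 m) or (y of block_jar_tall in the frame of incubator between -0.046 and -0.016 m and y of jar_tall in the frame of rack between -0.046 and -0.016 m) or (y of block_jar_tall in the frame of incubator between -0.108 and -0.078 m and y of jar_tall in the frame of rack between -0.108 and -0.078 m)) and angle between each of jar_tall, jar_short, bottle_neck, bottle_bulb's own z axis and vertical below 0.12 rad and linear speed of each of jar_tall, jar_short, bottle_neck, bottle_bulb below 0.02 m/s and x of jar_short in the frame of rack between -0.015 and 0.015 m and z of jar_short in the frame of rack between 0 and 0.012 m and ((y of block_jar_short in the frame of incubator between 0.078 and 0.108 m and y of jar_short in the frame of rack between 0.078 and 0.108 m) or (y of block_jar_short in the frame of incubator between 0.016 and 0.046 m and y of jar_short in the frame of rack between 0.016 and 0.046 m) or (y of block_jar_short in the frame of incubator between -0.046 and -0.016 m and y of jar_short in the frame of rack between -0.046 and -0.016 m) or (y of block_jar_short in the frame of incubator between -0.108 and -0.078 m and y of jar_short in the frame of rack between -0.108 and -0.078 m)) and x of bottle_neck in the frame of rack between -0.015 and 0.015 m and z of bottle_neck in the frame of rack between 0 and 0.012 m and ((y of block_bottle_neck in the frame of incubator between 0.078 and 0.108 m and y of bottle_neck in the frame of rack between 0.078 and 0.108 m) or (y of block_bottle_neck in the frame of incubator between 0.016 and 0.046 m and y of bottle_neck in the frame of rack between 0.016 and 0.046 m) or (y of block_bottle_neck in the frame of incubator between -0.046 and -0.016 m and y of bottle_neck in the frame of rack between -0.046 and -0.016 m) or (y of block_bottle_neck in the frame of incubator between -0.108 and -0.078 m and y of bottle_neck in the frame of rack between -0.108 and -0.078 m)) and x of bottle_bulb in the frame of rack between -0.015 and 0.015 m and z of bottle_bulb in the frame of rack between 0 and 0.012 m and ((y of block_bottle_bulb in the frame of incubator between 0.078 and 0.108 m and y of bottle_bulb in the frame of rack between 0.078 and 0.108 m) or (y of block_bottle_bulb in the frame of incubator between 0.016 and 0.046 m and y of bottle_bulb in the frame of rack between 0.016 and 0.046 m) or (y of block_bottle_bulb in the frame of incubator between -0.046 and -0.016 m and y of bottle_bulb in the frame of rack between -0.046 and -0.016 m) or (y of block_bottle_bulb in the frame of incubator between -0.108 and -0.078 m and y of bottle_bulb in the frame of rack between -0.108 and -0.078 m))); the robot touches nothing.
It fails at once if a bottle is tipped by more than 35 degrees (angle between any of jar_tall, jar_short, bottle_neck, bottle_bulb's own z axis and vertical above 0.61 rad).
It fails at once if a bottle is dropped into the rack (faster than 0.6 m/s with its foot below the top wires) ((z of jar_tall in the frame of rack below 0.044 m and x of jar_tall in the frame of rack between -0.04 and 0.04 m and y of jar_tall in the frame of rack between -0.13 and 0.13 m and linear speed of jar_tall above 0.6 m/s) or (z of jar_short in the frame of rack below 0.044 m and x of jar_short in the frame of rack between -0.04 and 0.04 m and y of jar_short in the frame of rack between -0.13 and 0.13 m and linear speed of jar_short above 0.6 m/s) or (z of bottle_neck in the frame of rack below 0.044 m and x of bottle_neck in the frame of rack between -0.04 and 0.04 m and y of bottle_neck in the frame of rack between -0.13 and 0.13 m and linear speed of bottle_neck above 0.6 m/s) or (z of bottle_bulb in the frame of rack below 0.044 m and x of bottle_bulb in the frame of rack between -0.04 and 0.04 m and y of bottle_bulb in the frame of rack between -0.13 and 0.13 m and linear speed of bottle_bulb above 0.6 m/s)).
It also fails if it takes over 118 s, if anything falls off the work surface, if the arm or the gripper's body presses on something with over 40 N, if the wrist force passes 120 N, or if a joint passes its speed limit or range.

## Working session

There is one attempt and no reset: what is moved stays moved. The work goes in short steps, Python scripts to look and compute and a tool call to move; the robot and the scene stay as the last step left them, time stands still between calls to the robot, and variables do not carry over. Pictures are saved under pics/ and viewed, about 12 in all and at most 16, crops included, and the job is handed in when it is done.

Besides the shell and the picture viewer there is one more tool, called after ">>>" as name([rows], argument=value, ...), one row to a line, values as JSON. carry_out: Moves the arm, as the interface text tells. Its arguments: {"type":"object","properties":{"plan":{"type":"array"},"squeeze":{"type":"number"}},"required":["plan"]}

```bash
mkdir -p pics; ls
cat > h.py <<'E'
import numpy as np,cv2
from cell import arm
def save(n,im): cv2.imwrite(f'pics/{n}.png',im[:,:,::-1])
def pts(cam,d,obs=None):
    c=arm.get_calibration(cam);K=np.array(c['intrinsics']);v,u=np.mgrid[:480,:640]
    P=np.stack([(u-K[0,2])/K[0,0]*d,(v-K[1,2])/K[1,1]*d,d],-1)
    if cam=='wrist':
        T=np.array(c['tool_from_camera']);R=cv2.Rodrigues(np.array(obs['ee_rot'],float))[0]
        return (P@T[:3,:3].T+T[:3,3])@R.T+np.array(obs['position'])
    R=cv2.Rodrigues(np.array(c['rvec'],float))[0]
    return (P-np.array(c['tvec']).ravel())@R
E
python3 - <<'E'
from h import *
o=arm.observe();print({k:np.round(v,3) for k,v in o.items()})
for c in('top','scene'):
    im,d=arm.get_image(c);save(c+'0',im);np.savez('pics/'+c+'0.npz',im=im,d=d)
E
```

```text
pics
{'clock': np.float64(0.0), 'joints': array([-1.395,  0.435,  0.025,  1.574, -0.012,  1.134, -0.075]), 'dq': array([ 0.001,  0.001, -0.001,  0.002,  0.002,  0.002,  0.001]), 'joint_efforts': array([-1.0000e-03, -6.6785e+01,  9.8500e-01, -3.1447e+01, -6.0000e-02,
        4.3000e-02,  0.0000e+00]), 'position': array([0.172, 0.6  , 0.291]), 'ee_rot': array([-4.370e-01, -3.111e+00,  3.000e-03]), 'force': array([0.178, 0.351, 0.392]), 'ft_torque': array([ 0.006, -0.068,  0.038]), 'width': np.float64(0.997)}
```

View pics/top0.png

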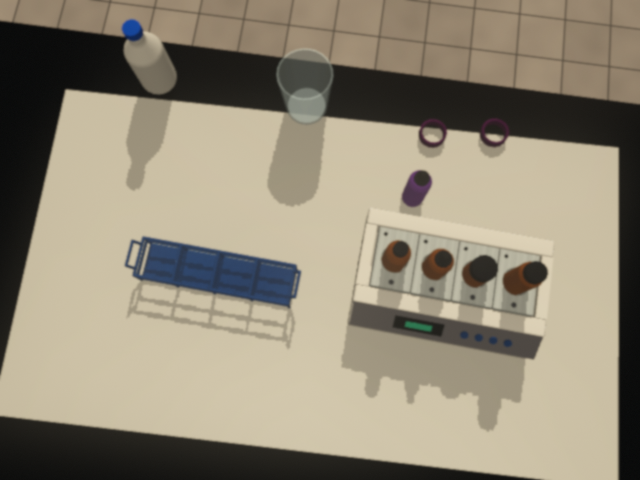

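View pics/scene0.png

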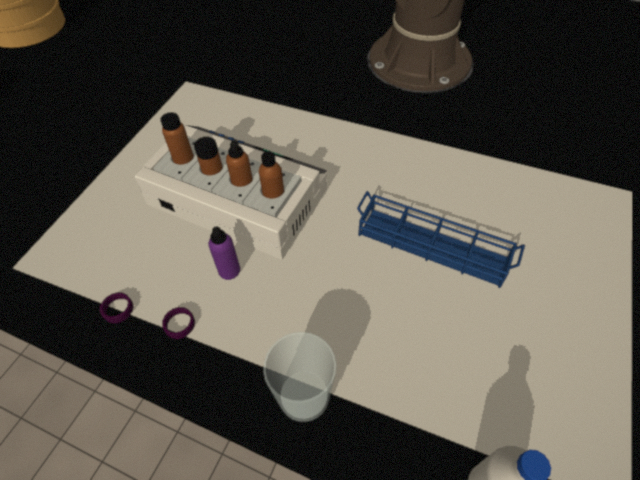

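The top view has the robot at the bottom, with +y to the left. Amber candidates in the incubator, left to right:
- bottle with slim top (398,250)
- bottle with small cap (438,262)
- short jar, wide cap (481,270)
- tall jar (527,275)

The purple bottle at (417,187) is the decoy. The rack is at (217,270) and is empty. Next I measure the poses.

Run:
```python
from h import *
for c in('top','scene'):
    f=np.load(f'pics/{c}0.npz');im,d=f['im'],f['d'];P=pts(c,d);hsv=cv2.cvtColor(im,cv2.COLOR_RGB2HSV);ok=d>0
    print(c,'bench z',np.median(P[...,2][ok&(abs(P[...,2])<.03)]))
    H=hsv[...,0];S=hsv[...,1];Z=P[...,2]
    blue=(H>100)&(H<125)&(S>110)&ok&(Z>.03)&(Z<.056)&(abs(P[...,1]-.2)<.3)
    r=cv2.minAreaRect((P[blue][:,:2]*1000).astype(np.float32));print('rack',blue.sum(),r)
    inc=ok&(S<90)&(Z>.074)&(Z<.095)&(P[...,1]<.1)
    r=cv2.minAreaRect((P[inc][:,:2]*1000).astype(np.float32));print('inc',inc.sum(),r)
    am=(((H<14))&(S>120)&ok&(Z>.09)&(Z<.2)).astype(np.uint8)
    n,l,st,ce=cv2.connectedComponentsWithStats(am)
    for i in range(1,n):
        if st[i,4]>60:
            q=P[l==i];print(ce[i].round(),st[i,4],q.mean(0).round(3),q.min(0).round(3),q.max(0).round(3))
o=arm.observe();print(cv2.Rodrigues(np.array(o['ee_rot']))[0].round(3));c=arm.get_calibration('wrist');print(np.round(c['tool_from_camera'],3))
```

```text
top bench z 0.0007807142922358452
rack 786 ((533.964599609375, 171.62112426757812), (242.50416564941406, 63.15565490722656), 87.5133056640625)
inc 16516 ((641.7459716796875, -86.86810302734375), (575.685791015625, 274.7499084472656), 58.384586334228516)
[394. 259.] 389 [ 0.576 -0.097  0.131] [ 0.566 -0.117  0.09 ] [ 0.598 -0.083  0.163]
[435. 266.] 387 [ 0.573 -0.156  0.128] [ 0.563 -0.18   0.09 ] [ 0.597 -0.144  0.151]
[518. 280.] 515 [ 0.569 -0.275  0.132] [ 0.557 -0.298  0.09 ] [ 0.591 -0.268  0.169]
[470. 277.] 142 [ 0.569 -0.213  0.106] [ 0.56 -0.23  0.09] [ 0.588 -0.206  0.124]
scene bench z 0.0007516735324056721
rack 1006 ((536.4111938476562, 179.32501220703125), (256.2921142578125, 67.93541717529297), 87.19926452636719)
inc 8776 ((451.6500244140625, -126.49981689453125), (902.652587890625, 434.63568115234375), 1.4116452932357788)
[178. 143.] 664 [ 0.587 -0.274  0.127] [ 0.567 -0.296  0.09 ] [ 0.597 -0.264  0.161]
[239. 168.] 547 [ 0.593 -0.153  0.12 ] [ 0.574 -0.174  0.09 ] [ 0.602 -0.141  0.149]
[210. 164.] 281 [ 0.591 -0.213  0.107] [ 0.573 -0.231  0.09 ] [ 0.6   -0.202  0.124]
[271. 179.] 606 [ 0.597 -0.091  0.123] [ 0.577 -0.112  0.09 ] [ 0.605 -0.079  0.153]
[[-0.961  0.275 -0.   ]
 [ 0.275  0.961 -0.001]
 [-0.    -0.001 -1.   ]]
[[ 0.    -0.96  -0.279  0.076]
 [ 1.     0.     0.001 -0.001]
 [-0.001 -0.279  0.96  -0.093]
 [ 0.     0.     0.     1.   ]]
```

>>> carry_out([
  [4,-4,1,-0.15,9.1],
  [8,-8,2,-0.3,9.1],
  [12,-12,4,-0.45,9.1],
  [15,-15,6,-0.6,9.1],
  [18,-19,6,-0.75,9.1],
  [21,-23,6,-0.9,9.1],
  [24,-27,6,-1.05,9.1],
  [28,-31,6,-1.2,9.1],
  [32,-36,6,-1.337,9.1],
  [36.3,-40,6,-1.337,9.1],
  [36.3,-42.5,6,-1.337,9.1],
  [36.3,-42.5,6,-1.337,9.1],
  [36.3,-42.5,6,-1.337,9.1],
])

```text
clock: 1.4
position: [0.5363, 0.1713, 0.3514]
ee_rot: [2.278, 2.163, -0.003]
force: [-0.1, 0.9, -0.4]
width: 0.991
```

Run:
```python
from h import *
from scipy.optimize import least_squares as LS
allp={}
for c in('top','scene'):
    f=np.load(f'pics/{c}0.npz');im,d=f['im'],f['d'];P=pts(c,d);hsv=cv2.cvtColor(im,cv2.COLOR_RGB2HSV);Z=P[...,2]
    am=((hsv[...,0]<14)&(hsv[...,1]>120)&(d>0)&(Z>.092)&(Z<.117)).astype(np.uint8);am=cv2.erode(am,np.ones((3,3)))
    n,l,st,ce=cv2.connectedComponentsWithStats(am)
    for i in range(1,n):
        if st[i,4]>20:
            q=P[l==i][:,:2]; k=int(np.argmin(abs(np.array([-.094,-.155,-.215,-.277])-q[:,1].mean())));allp.setdefault(k,[]).append(q)
for k in sorted(allp):
    out=[]
    for q in allp[k]+[np.vstack(allp[k])]:
        r=LS(lambda p:np.hypot(*(q-p).T)-.019,q.mean(0)+[.0,0],loss='soft_l1',f_scale=.002);out+=[r.x.round(4)]
    print(k,out)
o=arm.observe();im,d=arm.get_image('wrist');save('w1',im);P=pts('wrist',d,o);print(o['position'],o['ee_rot'],o['clock'])
hsv=cv2.cvtColor(im,cv2.COLOR_RGB2HSV);Z=P[...,2]
blue=(hsv[...,0]>100)&(hsv[...,0]<125)&(hsv[...,1]>110)&(d>0)
for a,b in((.04,.056),(0,.02),(.0,.07)):
    m=blue&(Z>a)&(Z<b);print(m.sum(),cv2.minAreaRect((P[m][:,:2]*1000).astype(np.float32)))
```

```text
0 [array([ 0.5849, -0.0986]), array([ 0.5849, -0.0986])]
1 [array([ 0.5815, -0.1611]), array([ 0.5815, -0.1611])]
2 [array([ 0.5799, -0.2253]), array([ 0.5788, -0.2224]), array([ 0.58 , -0.224])]
3 [array([ 0.5767, -0.2876]), array([ 0.5761, -0.2852]), array([ 0.577 , -0.2865])]
[0.53634997 0.17134356 0.35142021] [ 2.2775515   2.16303376 -0.00312434] 1.4
3118 ((534.1859741210938, 176.03167724609375), (259.4415283203125, 64.89309692382812), 87.63198852539062)
10283 ((378.1517333984375, 210.20591735839844), (252.69546508789062, 416.92999267578125), 78.15251922607422)
14800 ((391.568359375, 220.29823303222656), (269.898193359375, 419.2648010253906), 73.54222869873047)
```

View pics/w1.png

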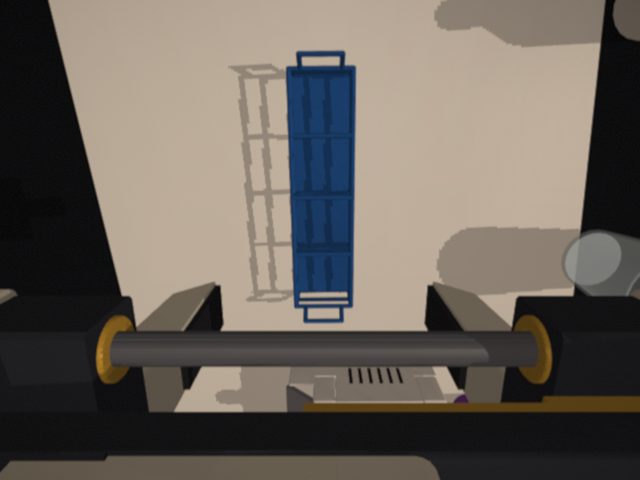

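The wrist view (image up = +y) shows the empty rack. Its top frame corners are near (288,68), (355,68), (353,306), (295,306), with the divider wires at rows 135, 195 and 252. I'll cast those onto z = 0.047.

```bash
cat >> h.py <<'E'
def cast(cam,uv,z,obs=None):
    c=arm.get_calibration(cam);K=np.array(c['intrinsics']);r=np.c_[(np.array(uv,float)-K[[0,1],[2,2]])/K[[0,1],[0,1]],np.ones(len(uv))]
    if cam=='wrist':
        T=np.array(c['tool_from_camera']);R=cv2.Rodrigues(np.array(obs['ee_rot'],float))[0];C=R@T[:3,3]+obs['position'];D=r@(R@T[:3,:3]).T
    else:
        R=cv2.Rodrigues(np.array(c['rvec'],float))[0];C=-R.T@np.array(c['tvec']).ravel();D=r@R
    return C+D*((z-C[2])/D[:,2])[:,None]
E
python3 - <<'E'
from h import *
o=arm.observe()
p=cast('wrist',[(287.5,67),(355,67),(353,306.5),(295,306.5)],.047,o);print(p.round(4),p.mean(0).round(4))
q=cast('wrist',[(322,135.5),(322,195),(323,252.5)],.047,o);print(q.round(4))
t=np.array([o['ee_rot']]);print(cv2.Rodrigues(t)[0][:,1])
for n in('top','scene'):pass
# same from top camera
print(cast('top',[(142,237),(300,262),(289,306),(134,275)],.047).round(4))
E
```

```text
[[0.5066 0.3064 0.047 ]
 [0.5703 0.3033 0.047 ]
 [0.5618 0.0556 0.047 ]
 [0.4967 0.0587 0.047 ]] [0.5338 0.181  0.047 ]
[[0.5361 0.2424 0.047 ]
 [0.5332 0.1832 0.047 ]
 [0.5312 0.1209 0.047 ]]
[ 0.99882387 -0.04845111 -0.00183537]
[[0.5712 0.2982 0.047 ]
 [0.5668 0.0421 0.047 ]
 [0.4954 0.0486 0.047 ]
 [0.5092 0.2979 0.047 ]]
```

>>> carry_out([
  [2,-5,1,0.01,9.1],
  [4.4,-10,3,0.01,9.1],
  [4.4,-15,3,0.01,9.1],
  [4.4,-20,3,0.01,9.1],
  [4.4,-25,3,0.01,9.1],
  [4.4,-30,3,0.01,9.1],
  [4.4,-35,3,0.01,9.1],
  [4.4,-39,3,0.01,9.1],
  [4.4,-39,3,0.01,9.1],
  [4.4,-39,3,0.01,9.1],
])

```text
clock: 2.45
position: [0.5793, -0.216, 0.3808]
ee_rot: [-2.264, -2.176, 0.003]
force: [-0.3, 1.5, -0.1]
width: 0.991
```

Run:
```python
from h import *
o=arm.observe();im,d=arm.get_image('wrist');save('w2',im);np.savez('pics/w2.npz',im=im,d=d);print(o['position'],o['ee_rot'])
P=pts('wrist',d,o);hsv=cv2.cvtColor(im,cv2.COLOR_RGB2HSV);Z=P[...,2]
m=((Z>.13)&(Z<.185)&(d>0)).astype(np.uint8);m[300:]=0
n,l,st,ce=cv2.connectedComponentsWithStats(m)
for i in range(1,n):
    if st[i,4]>40:
        q=P[l==i];zt=np.percentile(q[:,2],98);t=q[q[:,2]>zt-.006];print(ce[i].round(),st[i,4],zt.round(4),t.mean(0).round(4),cv2.minEnclosingCircle((t[:,:2]*1000).astype(np.float32)))
```

```text
[ 0.57927043 -0.21603651  0.38080286] [-2.26400784 -2.17562282  0.00293142]
[326.  76.] 1748 0.1644 [ 0.5847 -0.0998  0.1632] ((584.7702026367188, -99.6660385131836), 10.899615287780762)
[325. 154.] 1478 0.1675 [ 0.5816 -0.1619  0.1654] ((581.6107788085938, -162.0943603515625), 6.661971092224121)
[325. 224.] 1400 0.1406 [ 0.579  -0.2229  0.139 ] ((578.8172607421875, -223.45411682128906), 18.995357513427734)
[324. 286.] 1087 0.173 [ 0.5765 -0.2757  0.1714] ((576.0634765625, -281.49444580078125), 14.62269115447998)
```

View pics/w2.png

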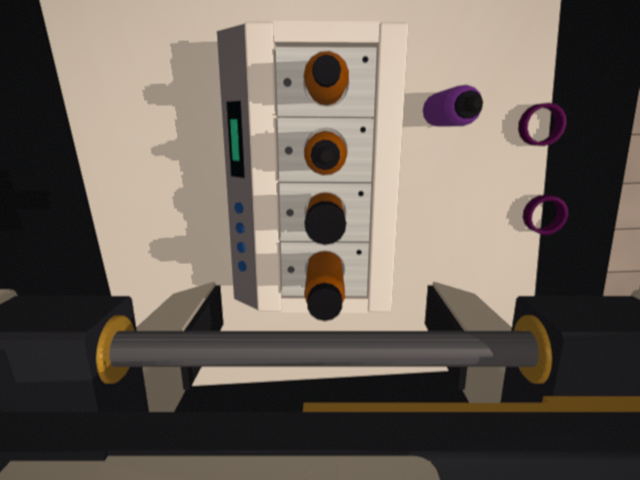

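Left to right: bottle_neck (326,72), bottle_bulb (325,154), jar_short (325,222), jar_tall (324,295). The purple decoy is at (455,105), outside the incubator. I take jar_tall first.

>>> carry_out([
  [-0.3,-4,0,-0.005,9.1],
  [-0.3,-6.9,-3,-0.005,9.1],
  [-0.3,-6.9,-7,-0.005,9.1],
  [-0.3,-6.9,-11,-0.005,9.1],
  [-0.3,-6.9,-13,-0.005,9.1],
  [-0.3,-6.9,-13,-0.005,9.1],
  [-0.3,-6.9,-13,-0.005,9.1],
], squeeze=15)

```text
clock: 3.2
position: [0.5779, -0.2811, 0.2512]
ee_rot: [-2.262, -2.176, 0.001]
force: [-0.5, 0.3, 0.8]
width: 0.99
```

>>> carry_out([
  [-0.2,-0.4,-2,0,9.1],
  [-0.2,-0.4,-4.5,0,9.1],
  [-0.2,-0.4,-6.9,0,9.1],
  [-0.2,-0.4,-6.9,0,9.1],
  [-0.2,-0.4,-6.9,0,9.1],
])

```text
clock: 3.7
position: [0.5769, -0.2848, 0.184]
ee_rot: [-2.263, -2.178, -0.001]
force: [-0.2, -0.3, 0.7]
width: 0.993
```

Run:
```python
from h import *
for i in range(3):
    im,d=arm.get_image('wrist');o=arm.observe();print(o['position'].round(4),o['force'].round(1))
save('w3',im)
```

```text
[ 0.5771 -0.2853  0.1844] [0.5 1.  0.1]
[ 0.577  -0.2855  0.1845] [ 0.2 -0.1  0.1]
[ 0.5769 -0.2855  0.1843] [-0.2  0.1 -0.2]
```

View pics/w3.png

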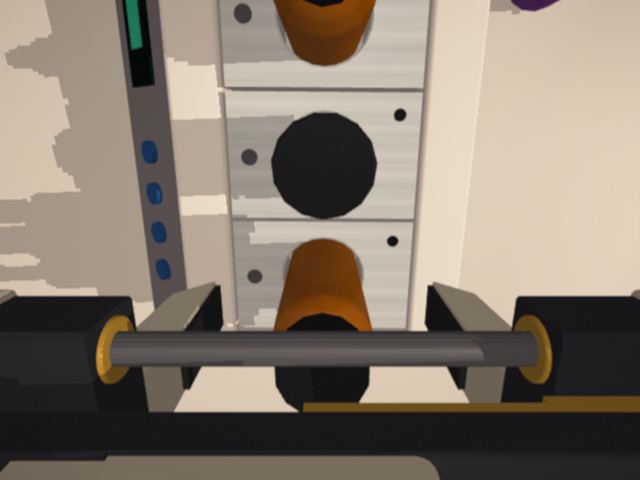

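jar_tall is centred between the fingers at (323,330). Closing and lifting.

>>> carry_out([
  [0,0,-0.2,0,6],
  [0,0,-0.2,0,3.2],
  [0,0,-0.2,0,3.2],
  [0,0,-0.2,0,3.2],
  [0,0,-0.2,0,3.2],
  [0,0,-0.2,0,3.2],
  [0,0,-0.2,0,3.2],
  [0,0,-0.2,0,3.2],
  [0,0,-0.2,0,3.2],
  [0,0,-0.2,0,3.2],
], squeeze=20)

```text
clock: 4.85
position: [0.5769, -0.2854, 0.1823]
ee_rot: [2.264, 2.178, 0.001]
force: [0.5, -0.9, -1.1]
width: 0.407
```

>>> carry_out([
  [0,0,2,0,3.2],
  [0,0,5,0,3.2],
  [0,0,9,0,3.2],
  [0,0,13,0,3.2],
  [0,0,16,0,3.2],
  [0,2,16,0,3.2],
  [-0.5,6,16,0,3.2],
  [-1,10,16,0,3.2],
  [-2,14,16,0,3.2],
  [-2.5,18,16,0,3.2],
  [-3,22,16,0,3.2],
  [-3.5,26,16,0,3.2],
  [-4,30,16,0,3.2],
  [-4.5,34,16,0,3.2],
  [-4.6,36.5,14,0,3.2],
  [-4.6,37.3,10,0,3.2],
  [-4.6,37.3,7,0,3.2],
  [-4.6,37.3,4,0,3.2],
  [-4.6,37.3,3,0,3.2],
  [-4.6,37.3,3,0,3.2],
])

```text
clock: 6.85
position: [0.5302, 0.0873, 0.2114]
ee_rot: [-2.264, -2.177, 0.003]
force: [0.3, 0.0, 0.1]
width: 0.405
```

Run:
```python
from h import *
im,d=arm.get_image('wrist');o=arm.observe();print(o['position'].round(4),o['force'].round(1),o['width'])
im,d=arm.get_image('wrist');save('w4',im);print(arm.observe()['position'].round(4))
im2,d=arm.get_image('scene');save('s4',im2[150:330,280:580].repeat(2,0).repeat(2,1))
```

```text
[0.5311 0.0873 0.2127] [-0.1 -0.6 -1.2] 0.4059198234891584
[0.5316 0.0874 0.2134]
```

View pics/w4.png

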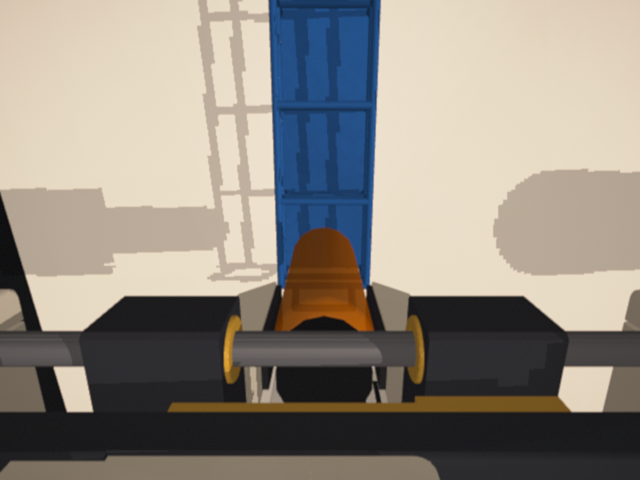

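View pics/s4.png

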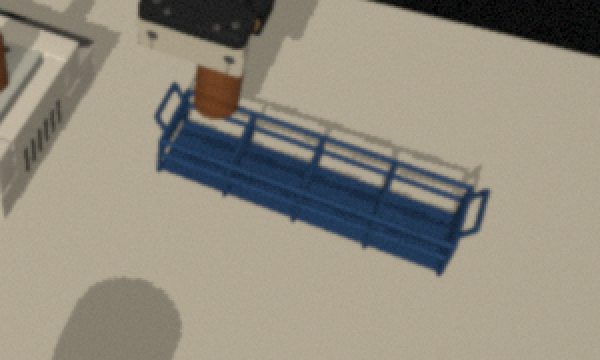

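Run:
```python
from h import *
o=arm.observe()
print(cast('wrist',[(326,7),(327,105),(328,199),(278,105),(375,105),(281,199),(371,199)],.047,o).round(4))
```

```text
[[0.5388 0.232  0.047 ]
 [0.5375 0.177  0.047 ]
 [0.536  0.1169 0.047 ]
 [0.5064 0.1782 0.047 ]
 [0.5679 0.1758 0.047 ]
 [0.5042 0.1181 0.047 ]
 [0.5651 0.1157 0.047 ]]
```

>>> carry_out([
  [0,0,-1,0,3.2],
  [0,0,-2.5,0,3.2],
  [0,0,-4,0,3.2],
  [0,0,-5.5,0,3.2],
  [0,0,-6.5,0,3.2],
  [0,0,-6.9,0,3.2],
  [0,0,-7.1,0,3.2],
  [0,0,-7.1,0,3.2],
  [0,0,-7.1,0,3.2],
])

```text
clock: 7.9
position: [0.5322, 0.0875, 0.1433]
ee_rot: [2.263, 2.177, 0.006]
force: [-0.7, 0.3, -1.4]
width: 0.408
```

>>> carry_out([
  [0,0,-0.1,0,3.2],
  [0,0,-0.2,0,3.2],
  [0,0,-0.25,0,3.2],
  [0,0,-0.25,0,3.2],
])

```text
clock: 8.3
position: [0.5324, 0.0876, 0.1411]
ee_rot: [2.263, 2.177, 0.006]
force: [-0.5, -0.0, 4.4]
width: 0.405
```

>>> carry_out([
  [0,0,0,0,4.5],
  [0,0,0,0,6],
  [0,0,0,0,7.5],
  [0,0,0,0,7.5],
  [0,0,3,0,7.5],
  [0,0,7,0,7.5],
  [0,0,12,0,7.5],
  [0,0,16,0,7.5],
  [0,-3,16,0,7.5],
  [1,-8,16,0,7.5],
  [2,-13,16,0,7.5],
  [3,-18,16,0,7.5],
  [4,-23,16,0,7.5],
  [4.7,-27,16,0,7.5],
  [4.7,-30,15,0,7.5],
  [4.7,-31.1,13,0,7.5],
  [4.7,-31.1,12,0,7.5],
  [4.7,-31.1,12,0,7.5],
  [4.7,-31.1,12,0,7.5],
])

```text
clock: 10.2
position: [0.5798, -0.2218, 0.2613]
ee_rot: [2.262, 2.179, 0.007]
force: [-0.3, -1.2, -0.1]
width: 0.815
```

```bash
cat > chk.py <<'E'
from h import *
import sys
arm.get_image('wrist');im,d=arm.get_image('wrist');o=arm.observe();save(sys.argv[1],im)
print(o['clock'],o['position'].round(4),o['force'].round(1),o['width'])
E
python3 chk.py w5
python3 - <<'E'
from h import *
im,d=arm.get_image('scene');P=pts('scene',d);hsv=cv2.cvtColor(im,cv2.COLOR_RGB2HSV);Z=P[...,2]
m=(hsv[...,0]<14)&(hsv[...,1]>120)&(d>0)&(P[...,1]>0);q=P[m];print(m.sum(),q.min(0).round(3),q.max(0).round(3),np.median(q,0).round(3))
save('s5',im[150:330,280:580].repeat(2,0).repeat(2,1))
E
```

```text
10.3 [ 0.5801 -0.2221  0.262 ] [-0.6 -1.1  0.3] 0.8173155671872868
1551 [-0.485  0.003 -0.009] [0.945 0.515 0.121] [0.545 0.103 0.016]
```

View pics/s5.png

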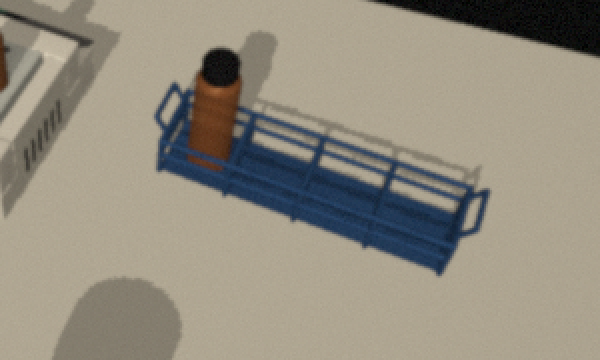

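jar_tall stands upright in the place next to the incubator, the rightmost. Next is jar_short.

>>> carry_out([
  [-0.1,-0.2,-3,0,7.5],
  [-0.1,-0.2,-6,0,7.5],
  [-0.1,-0.2,-8.5,0,7.5],
  [-0.1,-0.2,-10,0,7.5],
  [-0.1,-0.2,-10,0,7.5],
  [-0.1,-0.2,-10,0,7.5],
  [-0.1,-0.2,-10,0,5],
  [-0.1,-0.2,-10,0,3.2],
  [-0.1,-0.2,-10,0,3.2],
  [-0.1,-0.2,-10,0,3.2],
  [-0.1,-0.2,-10,0,3.2],
  [-0.1,-0.2,-10,0,3.2],
  [-0.1,-0.2,-10,0,3.2],
  [-0.1,-0.2,-10,0,3.2],
])

```text
clock: 11.75
position: [0.5791, -0.2244, 0.1622]
ee_rot: [2.261, 2.178, 0.008]
force: [-0.1, 0.2, 1.5]
width: 0.403
```

>>> carry_out([
  [0,0,2,0,3.2],
  [0,0,5,0,3.2],
  [0,0,9,0,3.2],
  [0,0,13,0,3.2],
  [0,0,16,0,3.2],
  [0,2,16,0,3.2],
  [-0.5,6,16,0,3.2],
  [-1,10,16,0,3.2],
  [-2,14,16,0,3.2],
  [-2.5,18,16,0,3.2],
  [-3,22,16,0,3.2],
  [-3.5,26,16,0,3.2],
  [-4,30,16,0,3.2],
  [-4.4,34,16,0,3.2],
  [-4.4,36.5,15,0,3.2],
  [-4.4,37.2,12,0,3.2],
  [-4.4,37.2,9,0,3.2],
  [-4.4,37.2,6,0,3.2],
  [-4.4,37.2,6,0,3.2],
  [-4.4,37.2,6,0,3.2],
])

```text
clock: 13.75
position: [0.535, 0.1473, 0.2224]
ee_rot: [2.261, 2.177, 0.007]
force: [1.2, -0.2, -0.4]
width: 0.406
```

```bash
python3 chk.py w6
```

```text
13.85 [0.536  0.1476 0.2237] [-0.4  0.6 -1.3] 0.40922955666867833
```

View pics/w6.png

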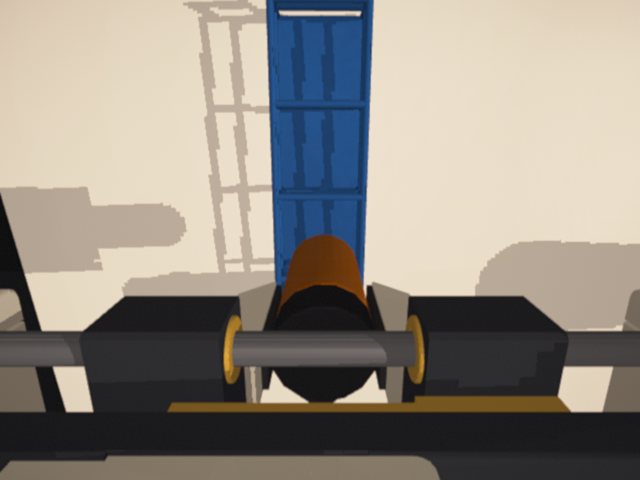

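>>> carry_out([
  [-0.1,0,-1,0,3.2],
  [-0.1,0,-2.5,0,3.2],
  [-0.1,0,-4,0,3.2],
  [-0.1,0,-5.5,0,3.2],
  [-0.1,0,-7,0,3.2],
  [-0.1,0,-8.5,0,3.2],
  [-0.1,0,-9.5,0,3.2],
  [-0.1,0,-9.9,0,3.2],
  [-0.1,0,-10.1,0,3.2],
  [-0.1,0,-10.25,0,3.2],
  [-0.1,0,-10.3,0,3.2],
  [-0.1,0,-10.3,0,3.2],
  [-0.1,0,-10.3,0,3.2],
])

```text
clock: 15.15
position: [0.5353, 0.1477, 0.1212]
ee_rot: [2.26, 2.177, 0.013]
force: [0.3, -0.6, 0.6]
width: 0.407
```

>>> carry_out([
  [0,0,-0.1,0,3.2],
  [0,0,-0.15,0,3.2],
  [0,0,-0.15,0,3.2],
])

```text
clock: 15.45
position: [0.5355, 0.1477, 0.121]
ee_rot: [2.261, 2.177, 0.015]
force: [-5.2, -1.2, 16.2]
width: 0.405
```

>>> carry_out([
  [0,0,0.1,0,3.2],
  [0,0,0.1,0,4.5],
  [0,0,0.1,0,6],
  [0,0,0.1,0,7.5],
  [0,0,0.1,0,7.5],
  [0,0,3,0,7.5],
  [0,0,7,0,7.5],
  [0,0,12,0,7.5],
  [0,0,17,0,7.5],
  [0,-3,17,0,7.5],
  [1,-8,17,0,7.5],
  [2,-13,17,0,7.5],
  [3,-18,17,0,7.5],
  [4,-23,17,0,7.5],
  [4.6,-27,17,0,7.5],
  [4.6,-30,16,0,7.5],
  [4.6,-31,14,0,7.5],
  [4.6,-31,14,0,7.5],
  [4.6,-31,14,0,7.5],
])

```text
clock: 17.35
position: [0.5814, -0.1615, 0.2609]
ee_rot: [2.261, 2.178, 0.014]
force: [-0.2, 0.8, 0.7]
width: 0.817
```

```bash
python3 chk.py w7;  python3 - <<'E'
from h import *
im,d=arm.get_image('scene');w=cv2.imread('pics/w7.png')[:,:,::-1]
save('s7',np.vstack([im[100:330,160:580],w[130:430,110:530]]))
E
```

```text
17.45 [ 0.5821 -0.1609  0.2617] [0.7 0.3 0.1] 0.8168269657492028
```

View pics/s7.png

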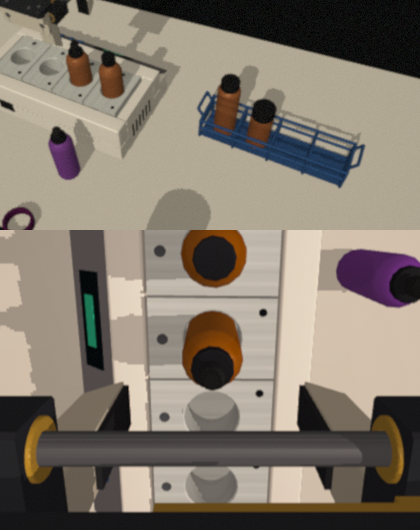

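The scene crop shows jar_tall and jar_short standing in the two rack places nearest the incubator. In the wrist crop the bulb top is near full-image (322,270), so I'll check its position.

Run:
```python
from h import *
o=arm.observe();im,d=arm.get_image('wrist');P=pts('wrist',d,o)
print(arm.get_calibration('wrist')['intrinsics'],o['position'])
print(cast('wrist',[(322,262),(322,272)],.167,o).round(4))
for z0,z1 in((.15,.16),(.16,.175)):
    m=(d>0)&(P[...,2]>z0)&(P[...,2]<z1);m[:120]=0;m[310:]=0;m[:,:250]=0;m[:,400:]=0
    q=P[m];print(m.sum(),q.mean(0).round(4),q.min(0).round(4),q.max(0).round(4))
m=(d>0)&(P[...,2]>.1)&(P[...,2]<.13);m[:,:250]=0;m[:,400:]=0;m[:210]=0;m[330:]=0
q=P[m];print(m.sum(),q.mean(0).round(4),q.min(0).round(4),q.max(0).round(4))
```

```text
[[386.68888957   0.         323.56808249]
 [  0.         386.68888957 241.09613484]
 [  0.           0.           1.        ]] [ 0.58214103 -0.16089286  0.26183365]
[[ 0.5822 -0.1511  0.167 ]
 [ 0.582  -0.1566  0.167 ]]
155 [ 0.582  -0.1543  0.1545] [ 0.5707 -0.1692  0.15  ] [ 0.592  -0.0889  0.16  ]
2045 [ 0.5839 -0.1147  0.1635] [ 0.5738 -0.1683  0.16  ] [ 0.5955 -0.0888  0.1685]
583 [ 0.5816 -0.1467  0.1165] [ 0.5631 -0.1612  0.1   ] [ 0.5999 -0.143   0.13  ]
```

Depth confirms the bottle centre at about (0.5815, -0.162), so I go on.

>>> carry_out([
  [-0.05,-0.1,-3,0,7.5],
  [-0.05,-0.1,-6,0,7.5],
  [-0.05,-0.1,-8,0,7.5],
  [-0.05,-0.1,-9.1,0,7.5],
  [-0.05,-0.1,-9.1,0,7.5],
  [-0.05,-0.1,-9.1,0,7.5],
  [-0.05,-0.1,-9.1,0,5],
  [-0.05,-0.1,-9.1,0,3.2],
  [-0.05,-0.1,-9.1,0,3.2],
  [-0.05,-0.1,-9.1,0,3.2],
  [-0.05,-0.1,-9.1,0,3.2],
  [-0.05,-0.1,-9.1,0,3.2],
  [-0.05,-0.1,-9.1,0,3.2],
  [-0.05,-0.1,-9.1,0,3.2],
])

```text
clock: 18.95
position: [0.5816, -0.162, 0.171]
ee_rot: [2.258, 2.179, 0.016]
force: [-0.0, 0.1, 2.0]
width: 0.408
```

>>> carry_out([
  [0,0,2,0,3.2],
  [0,0,5,0,3.2],
  [0,0,9,0,3.2],
  [0,0,13,0,3.2],
  [0,0,16,0,3.2],
  [0,2,16,0,3.2],
  [-0.5,6,16,0,3.2],
  [-1,10,16,0,3.2],
  [-2,14,16,0,3.2],
  [-2.5,18,16,0,3.2],
  [-3,22,16,0,3.2],
  [-3.5,26,16,0,3.2],
  [-4,30,16,0,3.2],
  [-4.4,34,16,0,3.2],
  [-4.5,36.5,15,0,3.2],
  [-4.5,37.2,12,0,3.2],
  [-4.5,37.2,9,0,3.2],
  [-4.5,37.2,6,0,3.2],
  [-4.5,37.2,5,0,3.2],
  [-4.5,37.2,5,0,3.2],
])

```text
clock: 20.95
position: [0.5359, 0.2096, 0.2198]
ee_rot: [2.259, 2.179, 0.012]
force: [0.4, -0.5, -1.2]
width: 0.406
```

```bash
python3 chk.py w8
```

```text
21.05 [0.5373 0.2099 0.222 ] [ 0.2  0.6 -0.5] 0.4053885816789408
```

View pics/w8.png

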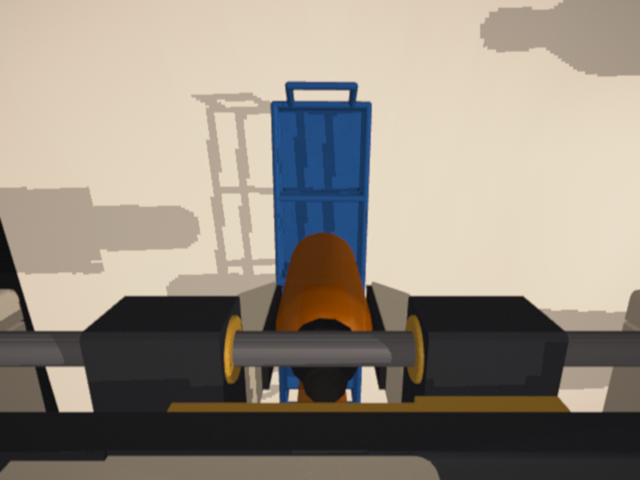

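The bulb bottle hangs upright over place 2 (323,330), with the divider at row 196 and the end place free. Lowering.

>>> carry_out([
  [0,0,-1,0,3.2],
  [0,0,-2.5,0,3.2],
  [0,0,-4,0,3.2],
  [0,0,-5.5,0,3.2],
  [0,0,-7,0,3.2],
  [0,0,-8.2,0,3.2],
  [0,0,-8.7,0,3.2],
  [0,0,-9,0,3.2],
  [0,0,-9.15,0,3.2],
  [0,0,-9.25,0,3.2],
  [0,0,-9.25,0,3.2],
  [0,0,-9.25,0,3.2],
])

```text
clock: 22.25
position: [0.5376, 0.2101, 0.13]
ee_rot: [2.258, 2.178, 0.02]
force: [-0.4, 0.5, 0.2]
width: 0.409
```

>>> carry_out([
  [0,0,-0.1,0,3.2],
  [0,0,-0.1,0,3.2],
  [0,0,-0.1,0,3.2],
])

```text
clock: 22.55
position: [0.5378, 0.2101, 0.1299]
ee_rot: [2.258, 2.178, 0.021]
force: [-2.6, -1.1, 9.7]
width: 0.407
```

>>> carry_out([
  [0,0,0,0,3.2],
  [0,0,0,0,4.5],
  [0,0,0,0,6],
  [0,0,0,0,7.5],
  [0,0,0.1,0,7.5],
  [0,0,3,0,7.5],
  [0,0,7,0,7.5],
  [0,0,12,0,7.5],
  [0,0,16,0,7.5],
  [0,-3,16,0,7.5],
  [1,-8,16,0,7.5],
  [2,-13,16,0,7.5],
  [3,-18,16,0,7.5],
  [4,-23,16,0,7.5],
  [4.7,-27,16,0,7.5],
  [4.7,-30,15,0,7.5],
  [4.7,-31,13,0,7.5],
  [4.7,-31,13,0,7.5],
  [4.7,-31,13,0,7.5],
])

```text
clock: 24.45
position: [0.5847, -0.0991, 0.2599]
ee_rot: [2.259, 2.179, 0.02]
force: [0.6, 0.3, 0.7]
width: 0.813
```

```bash
python3 chk.py w9;  python3 - <<'E'
from h import *
o=arm.observe();im,d=arm.get_image('wrist');P=pts('wrist',d,o)
m=(d>0)&(P[...,2]>.1)&(P[...,2]<.13);m[:,:250]=0;m[:,400:]=0;m[:210]=0;m[330:]=0
q=P[m];print(m.sum(),q.mean(0).round(4),q.min(0).round(4),q.max(0).round(4))
E
```

```text
24.55 [ 0.5853 -0.0984  0.2607] [-0.3  0.1  0.7] 0.8168889971856842
574 [ 0.5855 -0.084   0.1163] [ 0.5669 -0.0967  0.1   ] [ 0.6035 -0.0805  0.13  ]
```

>>> carry_out([
  [0,-0.1,-3,0,7.5],
  [0,-0.1,-6,0,7.5],
  [0,-0.1,-8,0,7.5],
  [0,-0.1,-9.2,0,7.5],
  [0,-0.1,-9.2,0,7.5],
  [0,-0.1,-9.2,0,7.5],
  [0,-0.1,-9.2,0,5],
  [0,-0.1,-9.2,0,3.2],
  [0,-0.1,-9.2,0,3.2],
  [0,-0.1,-9.2,0,3.2],
  [0,-0.1,-9.2,0,3.2],
  [0,-0.1,-9.2,0,3.2],
  [0,-0.1,-9.2,0,3.2],
  [0,-0.1,-9.2,0,3.2],
])

```text
clock: 26.0
position: [0.5854, -0.0994, 0.1688]
ee_rot: [2.255, 2.18, 0.023]
force: [-1.2, 0.5, 1.3]
width: 0.41
```

>>> carry_out([
  [0,0,2,0,3.2],
  [0,0,5,0,3.2],
  [0,0,9,0,3.2],
  [0,0,13,0,3.2],
  [0,0,16,0,3.2],
  [0,2,16,0,3.2],
  [-0.5,6,16,0,3.2],
  [-1,10,16,0,3.2],
  [-2,14,16,0,3.2],
  [-2.5,18,16,0,3.2],
  [-3,22,16,0,3.2],
  [-3.5,26,16,0,3.2],
  [-4,30,16,0,3.2],
  [-4.4,34,16,0,3.2],
  [-4.6,36.5,15,0,3.2],
  [-4.6,37.1,12,0,3.2],
  [-4.6,37.1,9,0,3.2],
  [-4.6,37.1,6,0,3.2],
  [-4.6,37.1,5,0,3.2],
  [-4.6,37.1,5,0,3.2],
])

```text
clock: 28.0
position: [0.5386, 0.2712, 0.2175]
ee_rot: [2.256, 2.18, 0.018]
force: [0.1, 0.4, -1.4]
width: 0.408
```

```bash
python3 chk.py w10
```

```text
28.1 [0.54   0.2717 0.2199] [ 0.6  0.3 -0.1] 0.4060314080950937
```

View pics/w10.png

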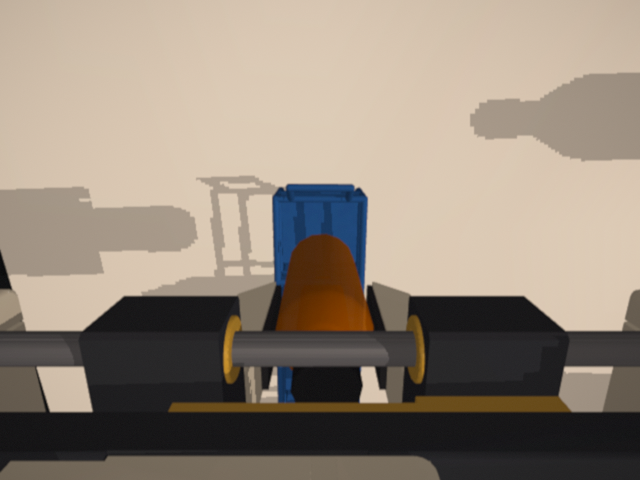

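The bottle_neck hangs centred over the leftmost place, with the end wire at row 192. Lowering.

>>> carry_out([
  [0,0,-1,0,3.2],
  [0,0,-2.5,0,3.2],
  [0,0,-4,0,3.2],
  [0,0,-5.5,0,3.2],
  [0,0,-7,0,3.2],
  [0,0,-8.2,0,3.2],
  [0,0,-8.7,0,3.2],
  [0,0,-9,0,3.2],
  [0,0,-9.15,0,3.2],
  [0,0,-9.25,0,3.2],
  [0,0,-9.25,0,3.2],
  [0,0,-9.25,0,3.2],
])

```text
clock: 29.3
position: [0.5402, 0.2718, 0.1278]
ee_rot: [2.255, 2.179, 0.026]
force: [0.4, -0.1, -0.2]
width: 0.411
```

>>> carry_out([
  [0,0,-0.1,0,3.2],
  [0,0,-0.1,0,3.2],
  [0,0,-0.1,0,3.2],
])

```text
clock: 29.6
position: [0.5403, 0.2719, 0.1277]
ee_rot: [2.255, 2.179, 0.027]
force: [-2.6, -1.4, 8.5]
width: 0.408
```

>>> carry_out([
  [0,0,0,0,3.2],
  [0,0,0,0,4.5],
  [0,0,0,0,6],
  [0,0,0,0,7.5],
  [0,0,0.1,0,7.5],
  [0,0,3,0,7.5],
  [0,0,7,0,7.5],
  [0,0,12,0,7.5],
  [0,0,17,0,7.5],
  [0,-4,21,0,7.5],
  [0,-8,25,0,7.5],
  [0,-12,26,0,7.5],
  [0,-12,26,0,7.5],
  [0,-12,26,0,7.5],
  [0,-12,26,0,7.5],
])

```text
clock: 31.1
position: [0.54, 0.153, 0.3871]
ee_rot: [2.255, 2.181, 0.026]
force: [-0.8, -0.2, -0.0]
width: 0.818
```

```bash
python3 chk.py w11;  python3 - <<'E'
from h import *
o=arm.observe();im,d=arm.get_image('wrist');P=pts('wrist',d,o);Z=P[...,2]
m=((d>0)&(Z>.07)&(Z<.14)).astype(np.uint8);m[310:]=0;m[:,:250]=0;m[:,400:]=0
n,l,st,ce=cv2.connectedComponentsWithStats(m)
for i in range(1,n):
    if st[i,4]>40:
        q=P[l==i];zt=np.percentile(q[:,2],98);t=q[q[:,2]>zt-.006];print(ce[i].round(),st[i,4],zt.round(4),cv2.minEnclosingCircle((t[:,:2]*1000).astype(np.float32)))
t,_=arm.get_image('scene')
save('f',np.vstack([t[100:330,160:580],im[:300,110:530]]))
E
```

```text
31.2 [0.5399 0.1535 0.3867] [-0.7  0.3 -0. ] 0.8152889115773352
[316.  84.] 1364 0.1234 ((540.4351806640625, 271.87127685546875), 10.779930114746094)
[316. 150.] 1161 0.1265 ((538.205322265625, 210.24154663085938), 6.747597694396973)
[317. 212.] 1183 0.0997 ((536.392822265625, 148.49998474121094), 18.999794006347656)
[315. 272.] 1474 0.1323 ((531.79052734375, 87.70524597167969), 15.481385231018066)
```

View pics/f.png

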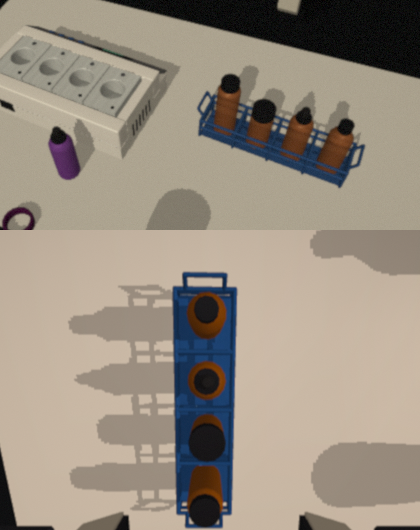

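All four bottles stand upright in order, one per place. The measured top heights match bottles standing on the rack floor, and the gripper is clear. Handing in.

```bash
python3 -c "
from cell import arm
print(arm.sign_off())"
```

```text
the job is handed in; nothing more can be done
None
```

All four bottles are in the blue rack in their original order: neck, bulb, short jar and tall jar from left to right. I handed the job in at about 31 s on the robot's clock.

**Method:** I gripped each bottle across the row at 20 N. Each was lowered until the wrist force showed light contact with the rack floor (4 to 16 N), then released. The purple bottle was not touched.

**Last checks:**
- The final wrist image puts the tops within about 2 mm of their standing heights.
- Positions are within about 2 mm of my estimated place centres, and the bottles look upright in both views. I did not measure tilt angles.
- The gripper is well clear of the rack.

**Disagreement:** Estimates of the rack centre differed between views by about 4 mm within the wrist camera, and by up to about 9 mm with the overview cameras. I used a mean of the wrist views, which is within the 15 mm tolerance.

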